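# Push a proud cuvette home under a push-latch cover

### The job

One of the two cuvettes in the small bench colorimeter was only dropped in and stands proud of its neighbour. Press the front of the grey cover down and let go so that it springs open, push the proud cuvette straight down with a fingertip until it is fully home, then swing the cover down and press it until it latches shut. Only touch and push: do not pinch or lift anything, and leave the things around the instrument where they stand.

Things in the scene. Friction and masses are not known exactly. Their poses are not given: they have to be found in the camera images.
- colorimeter: compact white bench colorimeter, 186 mm deep (x), 156 mm wide (y), housing 66 mm high, 92 mm over the shut cover, standing fast on four feet. Origin at bench height below its sample chamber; x to its rear, y to its left, z up. The display slope is in front (x -98 to -48 mm), the rear ends at x 88 mm.
- cover (a joint): angle of the grey cover (rad) about the hinge behind the chamber: 0 shut and latched, 2.0 sprung open, leaning back past upright, -0.095 pressed in to its stop. A spring drives it open, about 1 to 2 N at the front edge when shut. Latch: press a latched cover in to the stop and let go, and it springs open; swing it down, press it in to the stop and let go, and it stays at 0.
- cover_press (a point): centre of three finger ribs on the cover near its front edge, the place to press: 83 mm from the hinge line, moves with the cover. It goes about 8 mm down to the stop (it takes up to 6 N on the way); a press of less than 7 mm may not work the latch. Released, the damped cover takes 2 to 3 s to open fully.
- cover_hinge (a point): middle of the hinge line, on the instrument at x 48, y 0, z 84 mm; the line runs along the instrument's y. The cover reaches from 3 to 96 mm off this line and is 124 mm wide; its outer face lies 8 mm off the plane through the line (above it when shut). It has a 14 mm skirt and a latch tongue inside, 35 mm deep.
- cuvette_a_top (a point): centre of the top of one cuvette (clear, pink filling, 12 x 12 x 45 mm, upright). On the instrument: top at z 69 mm when home, about 79 mm when proud, standing on sprung noses in its well; 2 to 8 N straight down pushes it past them to a hard stop. Wells at x -4, y -22 and 22 mm.
- cuvette_b_top (a point): the same for the other cuvette; either may be the proud one. Both stand in the chamber under the cover: its inside runs x -40 to 38, y -54 to 54 mm, rim at z 79, floor at z 58 mm.
- cuvette_case: black cuvette case with clear lid, 66 x 100 x 38 mm, origin under its centre; a bystander
- stopper_jar: glass weighing bottle with knobbed stopper, 38 mm across, 54 mm high, origin under its centre; a bystander
- red_cap_bottle: brown bottle with red cap, 48 mm across, 83 mm high, origin under its centre; a bystander

How it is judged:
On the way, in this order (a step that is already met when the one before it is completed fails the run):
1. the cover has sprung open (value of joint cover above 1.5 rad), for 0.2 s.
2. with the cover open, both cuvettes are fully home (value of joint cover above 1 rad and z of each of cuvette_a_top, cuvette_b_top in the frame of colorimeter below 0.0715 m), for 0.2 s.
At the end, for the whole second after the job is handed in: the cover is shut and held by its latch alone (joint within 0.04 rad of 0, at rest), and both cuvettes are fully home (tops within 2.5 mm of 69 mm above the instrument's origin) (value of joint cover between -0.04 and 0.04 rad and velocity of joint cover between -0.05 and 0.05 rad/s and z of cuvette_a_top in the frame of colorimeter between 0.066 and 0.0715 m and z of cuvette_b_top in the frame of colorimeter between 0.066 and 0.0715 m); the robot touches nothing.
It fails at once if a cuvette is lifted (its top above 85 mm in the instrument's frame) (z of any of cuvette_a_top, cuvette_b_top in the frame of colorimeter above 0.085 m).
It fails at once if a thing standing near the instrument is moved by more than 25 mm or tipped (distance of any of stopper_jar, red_cap_bottle from where it was at the start of the episode above 0.025 m or angle between any of stopper_jar, red_cap_bottle's own z axis and vertical above 0.3 rad).
It also fails if it takes over 50 s, if anything falls off the work surface, if the arm or the gripper's body presses on something with over 40 N, if the wrist force passes 120 N, or if a joint passes its speed limit or range.

### The arm

A 7-joint arm with a two-finger parallel gripper is mounted at the origin on a cart in front of the work surface, level with it; the furniture and walls round the work are solid. World frame = base frame: x ahead of the robot, y to its left, z up, the work surface at z = 0. Lengths are in m, angles in rad, forces in N, time in s.
With the tool pointing down it reaches from about 0.425 to 0.875 m from the base axis. Payload 9.9 kg.
Tool frame: the origin (TCP) lies on the centre line of the jaws, within the pads' length; the fingertips stand manip.nose_length ahead of it and the grasp point (between the pads) lies 11 mm behind it (manip.nose_length is the distance from the TCP to the fingertips, in m); x points along the fingers, y is the direction in which the jaws open and shut, and the axes are right-handed (so a half turn about x gives the same grasp; the last joint's range is limited). The gripper opens to 85 mm and grips with 20 to 120 N. Pads are 22 mm wide; open, the fingers measure 114 mm over their backs; the gripper's body (76 mm by 85 mm) begins 54 mm behind the grasp point. The pads swing forward as they close: fully open they stand 13 mm farther back than shut.
Start: joints at [1.215, 0.576, 0.025, 1.437, -0.015, 1.129, -0.057], TCP at [0.181, -0.65, 0.239] pointing down, gripper open.
Joint ranges: [-2.76, 2.76], [-0.34, 2.15], [-1.52, 1.57], [0.19, 2.46], [-1.09, 4.23], [0.17, 1.99], [-2.82, 2.82]. Speed limits (rad/s): [2.22, 2.22, 3.01, 3.01, 3.14, 3.14, 3.14].

### API

Orientations are given as a 3x3 rotation matrix whose columns are the frame's x, y, z axes.
In Python, from cell import manip gives the robot as it stands. The module is installed in compiled form; this text tells all that it offers.
- The arm moves only by the tool servo_tool, never from a script. Its argument "steps" is a list of rows, each a list of 7 numbers: the shift along the tool's x, y, z in units of 40 mm (1.0 is 40 mm), then the turn, a rotation vector about the tool's x, y, z in units of 10 degrees (1.0 is 10 degrees), then the opening in per cent of the stroke, from 0 (shut) to 100 (fully open). A call has exactly 10 rows; each row is the pose to reach, as a shift and turn from the pose measured when the call began, along the tool's axes at that moment; what a row does not reach only later rows make up. A row lasts 1/8 s, in which the tool goes at most 62.5 mm and 10.7 degrees, less where a joint would pass 70% of its speed; a pose out of reach is approached as far as the arm can. A call with a gripper value outside its range is refused whole. The fingers move at their own pace and stop on an object; "squeeze" is the grip in N (left out, the last holds). Time passes only in rows, so rows that repeat a pose let the fingers close, or fill a call up. It gives the time, the measured TCP pose, the force and the opening at its end, in the units of the state.
- manip.get_state(): the state, without advancing time (a new reading comes with each control period).
- manip.camera(name): name is "side" or "top"; returns a dict with "color" (400x640x3 uint8, blue, green, red), "fx", "fy", "cx", "cy" (pixels), "rvec" (rotation vector, rad) and "tvec" (3), from world to camera coordinates, as OpenCV has them. Camera axes: x right, y down, z forward; pixel columns grow to the right and rows downward; lengths in m; the calibration is good to about 2 mm. A picture is of the moment at which its call begins. There is no depth.
- manip.close_job(): hands the job in, once; it reports no verdict.
The state is a dict: "clock": time; "qpos": joint angles; "joint_velocities": joint speeds; "effort": joint torques, N m; "ee_pos": TCP position; "tool_rot": TCP orientation; "force": force on the tool from outside, world axes, zero at the start; "moment": the same for the moment, N m; "opening": finger opening in m.
Only numpy, scipy, OpenCV 4.12 (cv2) and the standard library are available. Lean on these libraries where they do the work, as an engineer would, in place of code of your own. Each camera call takes 0.05 s, during which the arm holds its last target. There are 200 camera calls.

## Working session

There is one attempt and no reset: what is moved stays moved. The work goes in short steps, Python scripts to look and compute and a tool call to move; the robot and the scene stay as the last step left them, time stands still between calls to the robot, and variables do not carry over. Pictures are saved under pics/ and viewed, about 8 in all and at most 12, crops included, and the job is handed in when it is done.

Besides the shell and the picture viewer there is one more tool, called in YAML: its name, and indented under it one key for each argument. servo_tool: Moves the arm, as the interface text tells. Its arguments: {"type":"object","properties":{"steps":{"type":"array","items":{"type":"array","items":{"type":"number"}}},"squeeze":{"type":"number"}},"required":["steps"]}

```bash
mkdir -p pics
cat > h.py <<'E'
import numpy as np, cv2
from cell import manip
def snap(n,f):
    c=manip.camera(n); cv2.imwrite('pics/'+f,c['color']); return c
def K(c): return np.array([[c['fx'],0,c['cx']],[0,c['fy'],c['cy']],[0,0,1.]])
def proj(c,P): return cv2.projectPoints(np.float64(P).reshape(-1,3),np.float64(c['rvec']),np.float64(c['tvec']),K(c),None)[0].reshape(-1,2)
def ray(c,u,v):
    R=cv2.Rodrigues(np.float64(c['rvec']))[0]; t=np.float64(c['tvec']).ravel()
    return -R.T@t, R.T@np.array([(u-c['cx'])/c['fx'],(v-c['cy'])/c['fy'],1])
def atz(c,u,v,z):
    o,d=ray(c,u,v); return o+d*(z-o[2])/d[2]
E
python3 - <<'E'
from h import *
a=snap('top','top1.png'); b=snap('side','side1.png')
for c in (a,b): print(ray(c,c['cx'],c['cy']),c['fx'])
s=manip.get_state(); print(s['clock'],s['ee_pos'],s['tool_rot'],s['opening'],manip.nose_length)
E
```

```text
(array([ 0.50591763, -0.0486944 ,  1.08693645]), array([ 0.04842441, -0.00546004, -0.99881193])) 505.26943153637035
(array([ 0.53585498, -0.75836126,  0.5572248 ]), array([ 0.01161305,  0.82621059, -0.56324169])) 377.40559670740754
0.1 [ 0.18112856 -0.64982926  0.23854895] [[-4.83250045e-04  2.68542435e-01 -9.63267734e-01]
 [ 1.41850199e-03 -9.63266693e-01 -2.68542857e-01]
 [-9.99998877e-01 -1.49617054e-03  8.45706945e-05]] 0.08551003047673196 0.008
```

View pics/top1.png

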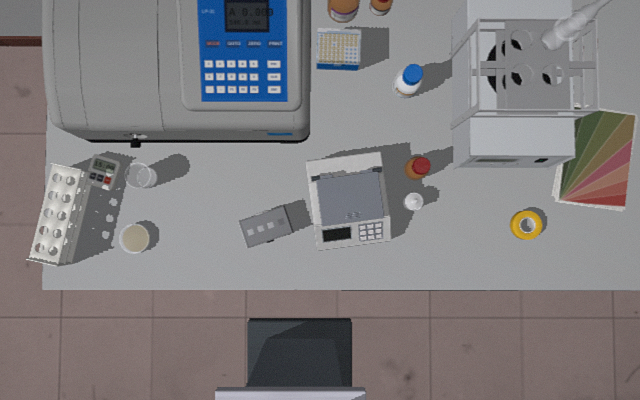

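View pics/side1.png

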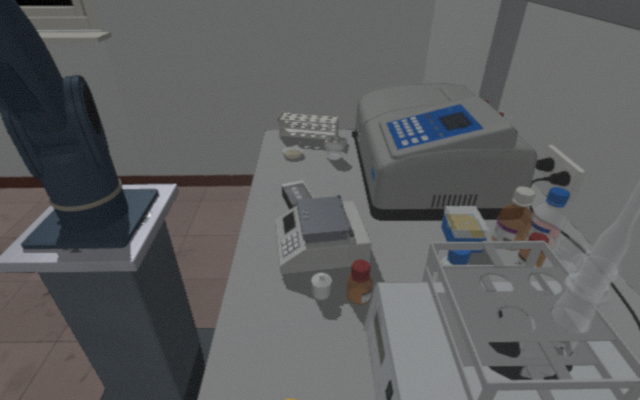

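The top view shows the colorimeter around (348,200), slightly rotated, with the red-cap bottle at (418,168), the stopper jar at (413,201) and the cuvette case at (267,226). In the side view the cover is shut. I'll take an enlarged crop next.

Run:
```python
from h import *
im=cv2.imread('pics/top1.png')[145:255,230:440]
im2=cv2.imread('pics/side1.png')[170:310,260:400]
a=cv2.resize(im,None,fx=3.8,fy=3.8,interpolation=cv2.INTER_CUBIC)
cv2.imwrite('pics/crop1.png',a); print(a.shape)
```

```text
(418, 798, 3)
```

View pics/crop1.png

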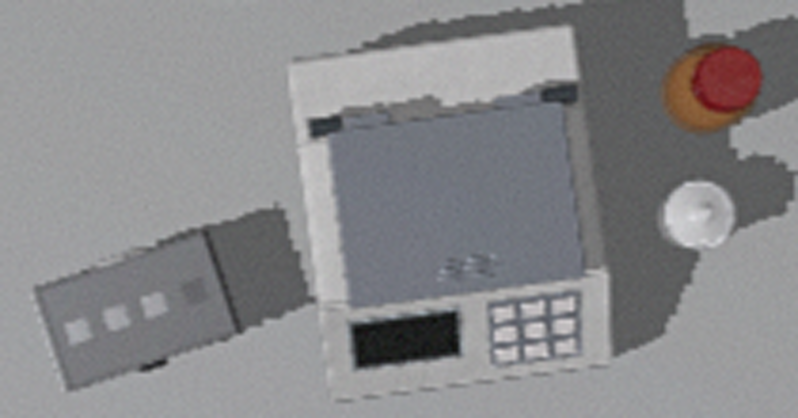

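The crop shows the cover corners at front-left (345,306), front-right (585,277), rear-left (330,130) and rear-right (560,105). The ribs are at (467,266), the red cap at (727,78) and the jar at (700,214). I'll fit the pose from these.

```bash
cat >> h.py <<'E'
def T(p,P):
    c,s=np.cos(p[2]),np.sin(p[2]); P=np.float64(P).reshape(-1,3)
    return P@np.array([[c,-s,0],[s,c,0],[0,0,1]]).T+[p[0],p[1],0]
E
python3 - <<'E'
from h import *
from scipy.optimize import least_squares
c=manip.camera('top')
uv=(np.array([[345,306],[585,277],[467,266],[330,131],[560,105]])+.5)/3.8-.5+[230,145]
M=np.array([[-48,62,92],[-48,-62,92],[-35,0,92.5],[45,62,92],[45,-62,92]])/1e3
r=least_squares(lambda p:(proj(c,T(p,M))-uv).ravel(),[.5,-.08,0.1])
print(r.x,r.fun.reshape(-1,2).round(1)); np.save('pose.npy',r.x)
H=np.array([[-98,78,30],[-98,-78,30],[88,78,66],[88,-78,66],[88,78,84],[88,-78,84]])/1e3
print(((proj(c,T(r.x,H))-[230,145])*3.8).round())
for u,v,z in((727,78,.083),(700,214,.054)): print(atz(c,u/3.8+230-.4,v/3.8+145-.4,z))
d=manip.camera('side'); print('side',proj(d,T(r.x,np.vstack([M,[[-.098,.078,.03],[-.098,-.078,0.03]]]))).round(1))
im=d['color'].copy()
for q in proj(d,T(r.x,M)): cv2.circle(im,tuple(int(x) for x in np.round(q)),1,(0,0,255),-1)
cv2.imwrite('pics/side2.png',cv2.resize(im[170:290,255:395],None,fx=5,fy=5))
print('press',T(r.x,[-.035,0,.092]), 'wells',T(r.x,[[-.004,.022,.069],[-.004,-.022,.069]]))
E
```

```text
[ 0.55211734 -0.11862509  0.12035333] [[ 0.7  0.3]
 [ 0.1  0.5]
 [-0.9  0.6]
 [-0.9 -0.5]
 [ 0.9 -0.9]]
[[327. 399.]
 [609. 365.]
 [286.  56.]
 [576.  22.]
 [285.  51.]
 [580.  17.]]
[ 0.61783822 -0.26197312  0.083     ]
[ 0.54741136 -0.25304015  0.054     ]
side [[296.2 199.4]
 [301.8 234.5]
 [305.  215.1]
 [337.6 196.2]
 [348.7 230.4]
 [275.1 219.4]
 [278.4 266. ]]
press [[ 0.51737052 -0.1228273   0.092     ]] wells [[ 0.54550489 -0.09726449  0.069     ]
 [ 0.55078766 -0.1409462   0.069     ]]
```

View pics/side2.png

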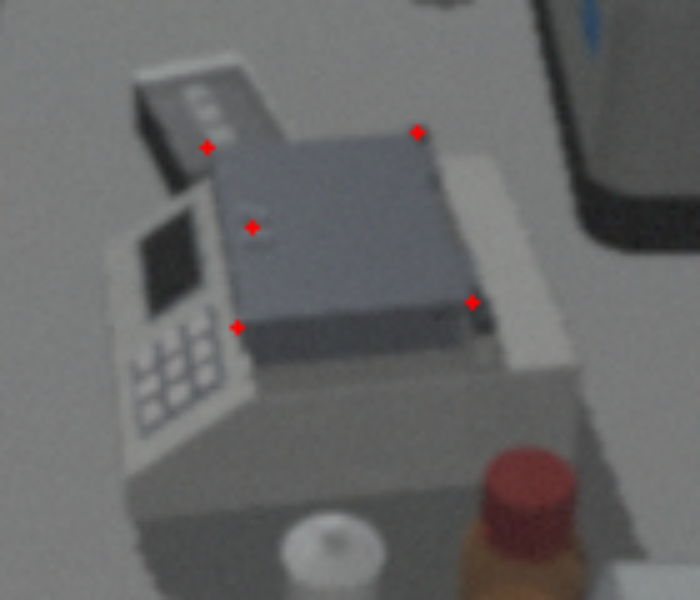

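The fit agrees to about 1 px in top and is roughly 1 px short in side, so I'll shift x by +1.5 mm. First move: shut the fingers, turn to align with the instrument, and go above the ribs.

```bash
cat >> h.py <<'E'
P0=np.load('pose.npy')+[.0015,0,0]
def units(*tips):
    """tip targets in instrument frame, mm -> shifts in tool units, turn to align (tool down, y along -y instr.)"""
    s=manip.get_state(); R=np.array(s['tool_rot']); p=np.array(s['ee_pos'])
    tip=p+R[:,0]*manip.nose_length; c,n=np.cos(P0[2]),np.sin(P0[2])
    Ri=np.array([[c,-n,0],[n,c,0],[0,0,1]])
    print('t',round(s['clock'],2),'tip instr mm',((Ri.T@(tip-[P0[0],P0[1],0]))*1e3).round(1),'F',np.round(Ri.T@s['force'],1),'open',round(s['opening'],4))
    D=Ri@np.array([[0,0,-1],[0,-1,0],[-1,0,0]]).T
    print('turn',(cv2.Rodrigues(R.T@D)[0].ravel()*18/np.pi).round(2))
    for t in tips:
        w=T(P0,np.array(t)/1e3)[0]-D[:,0]*manip.nose_length
        print(t,(R.T@(w-p)/.04).round(2))
E
python3 -c "
from h import *
units([-36,0,130])"
```

```text
t 0.2 tip instr mm [-433.6 -482.8  230.7] F [0.6 0.4 0.1] open 0.0854
turn [0.87 0.   0.01]
[-36, 0, 130] [  2.53 -10.43 -11.65]
```

servo_tool:
  steps:
    - [0,-1,-1.1,0.1,0,0,0]
    - [0.2,-2.1,-2.3,0.2,0,0,0]
    - [0.5,-3.2,-3.5,0.3,0,0,0]
    - [0.8,-4.2,-4.7,0.4,0,0,0]
    - [1.1,-5.3,-5.9,0.5,0,0,0]
    - [1.4,-6.4,-7.1,0.6,0,0,0]
    - [1.7,-7.5,-8.3,0.7,0,0,0]
    - [2.0,-8.6,-9.5,0.8,0,0,0]
    - [2.2,-9.6,-10.7,0.87,0,0,0]
    - [2.5,-10.4,-11.6,0.87,0,0,0]

```text
clock: 1.45
ee_pos: [0.5121, -0.1313, 0.1413]
tool_rot: [[0.001, 0.119, -0.993], [0.001, -0.993, -0.119], [-1.0, -0.001, -0.001]]
force: [0.5, -1.7, 0.0]
opening: 0.0001
```

```bash
python3 -c "
from h import *
units([-36,0,130],[-36,0,98],[-36,0,90],[-36,0,82]); print(manip.nose_length)"
```

```text
t 1.45 tip instr mm [-42.7  -7.6 133.3] F [ 0.3 -1.7  0. ] open 0.0001
turn [-0. -0.  0.]
[-36, 0, 130] [ 0.08 -0.19 -0.17]
[-36, 0, 98] [ 0.88 -0.19 -0.17]
[-36, 0, 90] [ 1.08 -0.19 -0.17]
[-36, 0, 82] [ 1.28 -0.19 -0.17]
0.008
```

servo_tool:
  steps:
    - [0.3,-0.1,-0.1,0,0,0,0]
    - [0.6,-0.19,-0.17,0,0,0,0]
    - [0.85,-0.19,-0.17,0,0,0,0]
    - [0.95,-0.19,-0.17,0,0,0,0]
    - [1.0,-0.19,-0.17,0,0,0,0]
    - [1.05,-0.19,-0.17,0,0,0,0]
    - [1.1,-0.19,-0.17,0,0,0,0]
    - [1.15,-0.19,-0.17,0,0,0,0]
    - [1.2,-0.19,-0.17,0,0,0,0]
    - [1.2,-0.19,-0.17,0,0,0,0]

```text
clock: 2.7
ee_pos: [0.5181, -0.1229, 0.0932]
tool_rot: [[0.001, 0.119, -0.993], [0.001, -0.993, -0.119], [-1.0, -0.001, -0.001]]
force: [-0.4, -1.3, 0.8]
opening: 0.0001
```

```bash
python3 -c "
from h import *
units([-36,0,82],[-36,0,80],[-36,0,100],[-90,0,125],[-120,0,150])"
```

```text
t 2.7 tip instr mm [-35.8   0.   85.2] F [-0.6 -1.3  0.8] open 0.0001
turn [-0. -0.  0.]
[-36, 0, 82] [0.08 0.   0.  ]
[-36, 0, 80] [0.13 0.   0.01]
[-36, 0, 100] [-0.37  0.    0.  ]
[-90, 0, 125] [-1.    0.    1.35]
[-120, 0, 150] [-1.62  0.    2.1 ]
```

servo_tool:
  steps:
    - [0.05,0,0,0,0,0,0]
    - [0.1,0,0,0,0,0,0]
    - [0.1,0,0,0,0,0,0]
    - [0.12,0,0,0,0,0,0]
    - [0.14,0,0,0,0,0,0]
    - [0.16,0,0,0,0,0,0]
    - [0.16,0,0,0,0,0,0]
    - [0.16,0,0,0,0,0,0]
    - [0.16,0,0,0,0,0,0]
    - [0.16,0,0,0,0,0,0]

```text
clock: 3.95
ee_pos: [0.5183, -0.1231, 0.0914]
tool_rot: [[0.004, 0.119, -0.993], [0.0, -0.993, -0.119], [-1.0, 0.0, -0.004]]
force: [-16.9, 3.2, 65.0]
opening: -0.0002
```

```bash
python3 -c "
from h import *
units([-36,0,82],[-36,0,80],[-36,0,78],[-36,0,100],[-90,0,125],[-120,0,150])"
```

```text
t 3.95 tip instr mm [-35.6  -0.2  83.4] F [-16.4   5.2  65. ] open -0.0002
turn [-0.01 -0.02 -0.  ]
[-36, 0, 82] [ 0.04 -0.    0.01]
[-36, 0, 80] [ 0.09 -0.    0.01]
[-36, 0, 78] [ 0.14 -0.    0.01]
[-36, 0, 100] [-0.41 -0.    0.01]
[-90, 0, 125] [-1.05 -0.    1.36]
[-120, 0, 150] [-1.67 -0.    2.1 ]
```

The cover is on its stop at 65 N, so I'll release upward and out to the front.

servo_tool:
  steps:
    - [-0.3,0,0,0,0,0,0]
    - [-0.7,0,0.3,0,0,0,0]
    - [-1.2,0,1.3,0,0,0,0]
    - [-1.7,0,2.1,0,0,0,0]
    - [-1.7,0,2.1,0,0,0,0]
    - [-1.7,0,2.1,0,0,0,0]
    - [-1.7,0,2.1,0,0,0,0]
    - [-1.7,0,2.1,0,0,0,0]
    - [-1.7,0,2.1,0,0,0,0]
    - [-1.7,0,2.1,0,0,0,0]

```text
clock: 5.2
ee_pos: [0.4347, -0.133, 0.1589]
tool_rot: [[0.004, 0.119, -0.993], [0.0, -0.993, -0.119], [-1.0, 0.0, -0.004]]
force: [0.4, 0.3, -0.4]
opening: -0.0
```

servo_tool:
  steps:
    - [0,0,0,0,0,0,0]
    - [0,0,0,0,0,0,0]
    - [0,0,0,0,0,0,0]
    - [0,0,0,0,0,0,0]
    - [0,0,0,0,0,0,0]
    - [0,0,0,0,0,0,0]
    - [0,0,0,0,0,0,0]
    - [0,0,0,0,0,0,0]
    - [0,0,0,0,0,0,0]
    - [0,0,0,0,0,0,0]

```text
clock: 6.45
ee_pos: [0.4347, -0.133, 0.1589]
tool_rot: [[0.004, 0.119, -0.993], [0.0, -0.993, -0.119], [-1.0, 0.0, -0.004]]
force: [-0.5, 0.7, 0.2]
opening: -0.0001
```

Run:
```python
from h import *
units([-120,0,150])
a=snap('top','top3.png'); b=snap('side','side3.png')
A=a['color'][120:270,270:420]; B=b['color'][130:280,245:395]
cv2.imwrite('pics/c3.png',cv2.resize(np.hstack([A,B]),None,fx=2.66,fy=2.66,interpolation=cv2.INTER_CUBIC))
M=np.array([[-4,22,79],[-4,-22,79],[-4,22,69],[-4,-22,69]])/1e3
print(((proj(a,T(P0,M))-[270,120])*2.66).round(),((proj(b,T(P0,M))-[245-150,130])*2.66).round())
```

```text
t 6.45 tip instr mm [-119.8    0.   150.9] F [-0.4  0.7  0.2] open -0.0001
turn [-0.01 -0.02 -0.  ]
[-120, 0, 150] [0.02 0.   0.01]
[[182. 214.]
 [240. 207.]
 [181. 214.]
 [239. 208.]] [[596. 221.]
 [604. 254.]
 [596. 231.]
 [604. 264.]]
```

View pics/c3.png

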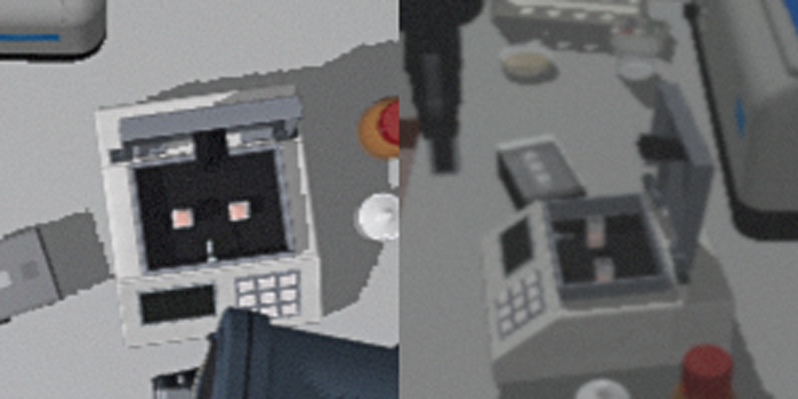

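The cover has sprung open. In the top half the cuvettes are at (182,217) and (239,211). In the side half the left one (y +22) has its top at about v=220, matching z 79. The right one is at about v=263, matching z 69. The left cuvette is therefore the proud one.

```bash
python3 -c "
from h import *
units([-7,22,150],[-7,22,95],[-7,22,82],[-7,22,68])"
```

```text
t 6.55 tip instr mm [-119.7    0.   150.9] F [-0.2  0.1 -0.3] open 0.0003
turn [-0.01 -0.02 -0.  ]
[-7, 22, 150] [ 0.03 -0.55 -2.82]
[-7, 22, 95] [ 1.41 -0.55 -2.81]
[-7, 22, 82] [ 1.73 -0.55 -2.81]
[-7, 22, 68] [ 2.08 -0.55 -2.81]
```

servo_tool:
  steps:
    - [0,-0.3,-1.2,0,0,0,0]
    - [0,-0.55,-2.3,0,0,0,0]
    - [0,-0.55,-2.8,0,0,0,0]
    - [0.5,-0.55,-2.81,0,0,0,0]
    - [1.1,-0.55,-2.81,0,0,0,0]
    - [1.4,-0.55,-2.81,0,0,0,0]
    - [1.6,-0.55,-2.81,0,0,0,0]
    - [1.7,-0.55,-2.81,0,0,0,0]
    - [1.75,-0.55,-2.81,0,0,0,0]
    - [1.8,-0.55,-2.81,0,0,0,0]

```text
clock: 7.8
ee_pos: [0.5442, -0.0978, 0.0876]
tool_rot: [[0.004, 0.119, -0.993], [0.0, -0.993, -0.119], [-1.0, 0.001, -0.004]]
force: [-0.9, 0.1, -0.7]
opening: -0.0001
```

```bash
python3 -c "
from h import *
units([-7,22,75],[-7,22,72],[-7,22,69],[-7,22,68])"
```

```text
t 7.8 tip instr mm [-6.8 21.8 79.6] F [-0.9  0.2 -0.7] open -0.0001
turn [-0.01 -0.03 -0.  ]
[-7, 22, 75] [ 0.12 -0.01  0.  ]
[-7, 22, 72] [ 0.19 -0.01  0.  ]
[-7, 22, 69] [ 0.27 -0.01  0.  ]
[-7, 22, 68] [ 0.29 -0.01  0.  ]
```

servo_tool:
  steps:
    - [0.05,0,0,0,0,0,0]
    - [0.08,0,0,0,0,0,0]
    - [0.11,0,0,0,0,0,0]
    - [0.14,0,0,0,0,0,0]
    - [0.17,0,0,0,0,0,0]
    - [0.2,0,0,0,0,0,0]
    - [0.23,0,0,0,0,0,0]
    - [0.26,0,0,0,0,0,0]
    - [0.28,0,0,0,0,0,0]
    - [0.28,0,0,0,0,0,0]

```text
clock: 9.05
ee_pos: [0.5448, -0.0979, 0.0771]
tool_rot: [[0.006, 0.119, -0.993], [-0.0, -0.993, -0.119], [-1.0, 0.001, -0.006]]
force: [-0.4, -0.7, 7.0]
opening: -0.0003
```

```bash
python3 -c "
from h import *
units([-7,22,69],[-7,22,68],[-7,22,67])"
```

```text
t 9.05 tip instr mm [-6.2 21.6 69.1] F [-0.4 -0.7  7. ] open -0.0003
turn [-0.01 -0.03 -0.  ]
[-7, 22, 69] [ 0.   -0.01  0.02]
[-7, 22, 68] [ 0.03 -0.01  0.02]
[-7, 22, 67] [ 0.05 -0.01  0.02]
```

servo_tool:
  steps:
    - [0.02,0,0,0,0,0,0]
    - [0.04,0,0,0,0,0,0]
    - [0.05,0,0,0,0,0,0]
    - [0.05,0,0,0,0,0,0]
    - [0.05,0,0,0,0,0,0]
    - [0.05,0,0,0,0,0,0]
    - [0.05,0,0,0,0,0,0]
    - [0.05,0,0,0,0,0,0]
    - [0.05,0,0,0,0,0,0]
    - [0.05,0,0,0,0,0,0]

```text
clock: 10.3
ee_pos: [0.5454, -0.0981, 0.0769]
tool_rot: [[0.008, 0.119, -0.993], [-0.0, -0.993, -0.119], [-1.0, 0.001, -0.008]]
force: [-5.4, 1.1, 23.2]
opening: 0.0001
```

```bash
python3 -c "
from h import *
units([-7,22,90],[-20,22,150],[-40,0,250],[130,0,250])"
```

```text
t 10.3 tip instr mm [-5.7 21.4 68.9] F [-5.2  1.7 23.2] open 0.0001
turn [-0.01 -0.04 -0.01]
[-7, 22, 90] [-0.53 -0.01  0.03]
[-20, 22, 150] [-2.03 -0.01  0.34]
[-40, 0, 250] [-4.53  0.54  0.82]
[130, 0, 250] [-4.5   0.54 -3.43]
```

The cuvette is home (tip z 68.9 mm at 23 N, hard stop). Next I'll lift straight up and check with a picture.

servo_tool:
  steps:
    - [-0.3,0,0,0,0,0,0]
    - [-0.8,0,0,0,0,0,0]
    - [-1.8,0,0.2,0,0,0,0]
    - [-2.8,0,0.6,0,0,0,0]
    - [-3.6,0.4,1.0,0,0,0,0]
    - [-3.8,0.8,1.6,0,0,0,0]
    - [-3.8,1.2,2.2,0,0,0,0]
    - [-3.8,1.2,2.2,0,0,0,0]
    - [-3.8,1.2,2.2,0,0,0,0]
    - [-3.8,1.2,2.2,0,0,0,0]

```text
clock: 11.55
ee_pos: [0.4631, -0.1554, 0.2282]
tool_rot: [[0.008, 0.12, -0.993], [-0.0, -0.993, -0.12], [-1.0, 0.001, -0.008]]
force: [0.4, -1.2, 0.1]
opening: 0.0
```

Run:
```python
from h import *
units([-90,-25,220],[130,-25,220],[130,-25,152])
a=snap('top','top4.png'); b=snap('side','side4.png')
A=a['color'][120:270,270:420]; B=b['color'][130:280,245:395]
cv2.imwrite('pics/c4.png',cv2.resize(np.hstack([A,B]),None,fx=2.66,fy=2.66,interpolation=cv2.INTER_CUBIC))
def cov(th,r,y,o=8): return [48-r*np.cos(th)+o*np.sin(th),y,84+r*np.sin(th)+o*np.cos(th)]
for th in (1.6,1.8,2.0):
  M=np.array([cov(th,96,62),cov(th,96,-62)])/1e3
  print(th,((proj(a,T(P0,M))-[270,120])*2.66).round().tolist(),((proj(b,T(P0,M))-[245-150,130])*2.66).round().tolist())
```

```text
t 11.55 tip instr mm [-94.2 -25.6 220.2] F [ 0.2 -1.2  0.1] open 0.0
turn [-0.   -0.04 -0.01]
[-90, -25, 220] [ 0.01 -0.02 -0.11]
[130, -25, 220] [ 0.05 -0.02 -5.61]
[130, -25, 152] [ 1.75 -0.02 -5.59]
1.6 [[119.0, 123.0], [301.0, 102.0]] [[667.0, 83.0], [702.0, 166.0]]
1.8 [[116.0, 96.0], [297.0, 75.0]] [[690.0, 86.0], [728.0, 169.0]]
2.0 [[113.0, 72.0], [292.0, 51.0]] [[711.0, 93.0], [752.0, 176.0]]
```

View pics/c4.png

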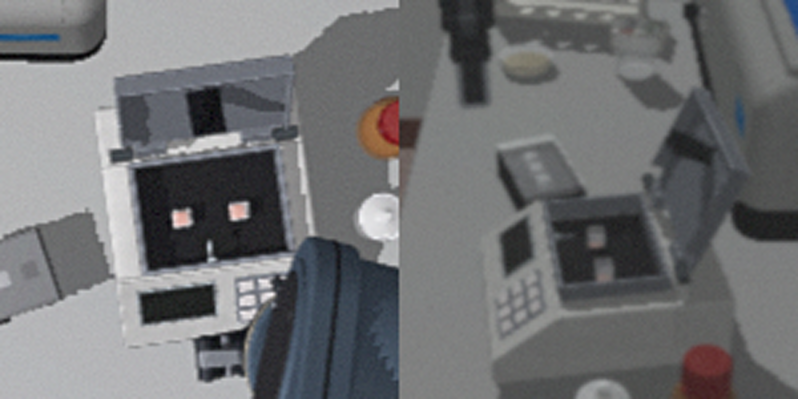

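Both cuvettes now look level in the side half (tops at about (596,232) and (604,264)), and the cover leans back at about 2.0 rad, with its edge at (115,75)–(292,57) in the top half. I'll go over the cover and down behind it.

servo_tool:
  steps:
    - [0,0,-0.8,0,0,0,0]
    - [0,0,-2.0,0,0,0,0]
    - [0,0,-3.3,0,0,0,0]
    - [0,0,-4.6,0,0,0,0]
    - [0,0,-5.6,0,0,0,0]
    - [0,0,-5.7,0,0,0,0]
    - [0.4,0,-5.7,0,0,0,0]
    - [1.1,0,-5.7,0,0,0,0]
    - [1.7,0,-5.7,0,0,0,0]
    - [1.7,0,-5.7,0,0,0,0]

```text
clock: 12.9
ee_pos: [0.6873, -0.1284, 0.1594]
tool_rot: [[0.003, 0.119, -0.993], [0.0, -0.993, -0.119], [-1.0, 0.0, -0.003]]
force: [1.1, -0.3, -0.5]
opening: -0.0002
```

Run:
```python
from h import *
def cov(th,r,o=8): return [48-r*np.cos(th)+o*np.sin(th)+11,-25,84+r*np.sin(th)+o*np.cos(th)]
L=[]
for th in np.arange(2.0,-0.11,-.15): L.append(np.round(cov(th,78 if th<1.2 else 78-12*min(1,(th-1.2)/.4)),1).tolist())
units(*L)
```

```text
t 12.9 tip instr mm [131.5 -25.8 151.4] F [ 1.  -0.4 -0.5] open -0.0002
turn [-0.   -0.02 -0.  ]
[93.7, -25.0, 140.7] [ 0.27 -0.02  0.95]
[84.9, -25.0, 145.2] [ 0.15 -0.02  1.17]
[75.4, -25.0, 148.4] [ 0.07 -0.02  1.4 ]
[65.6, -25.0, 151.7] [-0.01 -0.02  1.65]
[54.6, -25.0, 156.3] [-0.13 -0.02  1.92]
[42.5, -25.0, 159.1] [-0.2  -0.02  2.22]
[30.7, -25.0, 157.1] [-0.15 -0.02  2.52]
[20.1, -25.0, 152.1] [-0.02 -0.02  2.79]
[10.4, -25.0, 145.5] [ 0.14 -0.02  3.03]
[1.7, -25.0, 137.6] [ 0.34 -0.02  3.25]
[-5.6, -25.0, 128.4] [ 0.57 -0.02  3.43]
[-11.5, -25.0, 118.3] [ 0.82 -0.02  3.58]
[-15.9, -25.0, 107.3] [ 1.09 -0.02  3.69]
[-18.5, -25.0, 95.9] [ 1.38 -0.02  3.75]
[-19.4, -25.0, 84.2] [ 1.67 -0.02  3.78]
```

servo_tool:
  steps:
    - [0.1,0,0.5,0,0,0,0]
    - [0.15,0,0.8,0,0,0,0]
    - [0.15,0,1.0,0,0,0,0]
    - [0.1,0,1.2,0,0,0,0]
    - [0.05,0,1.4,0,0,0,0]
    - [0,0,1.6,0,0,0,0]
    - [-0.1,0,1.8,0,0,0,0]
    - [-0.15,0,2.0,0,0,0,0]
    - [-0.2,0,2.2,0,0,0,0]
    - [-0.2,0,2.2,0,0,0,0]

```text
clock: 14.15
ee_pos: [0.5992, -0.1392, 0.1675]
tool_rot: [[0.002, 0.119, -0.993], [0.0, -0.993, -0.119], [-1.0, 0.0, -0.002]]
force: [-0.1, -0.4, 0.4]
opening: 0.0
```

Run:
```python
from h import *
def cov(th,r,y): return np.round([48-r*np.cos(th)+8*np.sin(th)+11,y,84+r*np.sin(th)+8*np.cos(th)],1).tolist()
units(*[cov(th,80,-25+20*(1.3-th)/1.4) for th in np.arange(1.15,-0.11,-.12)])
b=snap('side','side5.png'); a=manip.camera('top')
A=a['color'][100:250,270:420]; B=b['color'][110:260,245:395]
cv2.imwrite('pics/c5.png',cv2.resize(np.hstack([A,B]),None,fx=2.66,fy=2.66,interpolation=cv2.INTER_CUBIC))
```

```text
t 14.15 tip instr mm [ 42.8 -25.9 159.5] F [-0.1 -0.4  0.4] open 0.0
turn [-0.01 -0.01 -0.  ]
[33.6, -22.9, 160.3] [-0.02 -0.07  0.23]
[24.7, -21.1, 156.7] [ 0.07 -0.12  0.45]
[16.2, -19.4, 152.1] [ 0.18 -0.16  0.66]
[8.4, -17.7, 146.5] [ 0.32 -0.2   0.86]
[1.3, -16.0, 139.9] [ 0.49 -0.25  1.04]
[-5.0, -14.3, 132.6] [ 0.67 -0.29  1.2 ]
[-10.4, -12.6, 124.6] [ 0.87 -0.33  1.33]
[-14.7, -10.9, 116.0] [ 1.08 -0.37  1.44]
[-18.0, -9.1, 107.0] [ 1.31 -0.42  1.52]
[-20.2, -7.4, 97.6] [ 1.54 -0.46  1.58]
[-21.3, -5.7, 88.0] [ 1.78 -0.5   1.61]
```

View pics/c5.png

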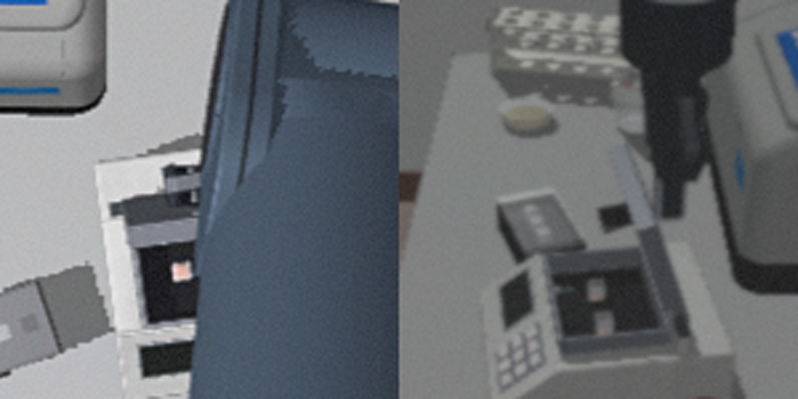

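The cover is now forward of upright, with its edge at about (625,150) in the side half and the finger behind it at (680,200). I'll continue the swing along the arc.

servo_tool:
  steps:
    - [0,-0.07,0.25,0,0,0,0]
    - [0.07,-0.12,0.45,0,0,0,0]
    - [0.18,-0.16,0.66,0,0,0,0]
    - [0.32,-0.2,0.86,0,0,0,0]
    - [0.49,-0.25,1.04,0,0,0,0]
    - [0.67,-0.29,1.2,0,0,0,0]
    - [0.87,-0.33,1.35,0,0,0,0]
    - [1.08,-0.37,1.48,0,0,0,0]
    - [1.31,-0.42,1.58,0,0,0,0]
    - [1.5,-0.46,1.65,0,0,0,0]

```text
clock: 15.5
ee_pos: [0.5323, -0.1286, 0.1067]
tool_rot: [[0.003, 0.119, -0.993], [-0.0, -0.993, -0.119], [-1.0, 0.0, -0.003]]
force: [2.0, -1.8, 5.0]
opening: 0.0003
```

Run:
```python
from h import *
units([-32,-3,92],[-35,0,83],[-35,0,81.5])
b=snap('side','side6.png'); a=manip.camera('top')
A=a['color'][100:250,270:420]; B=b['color'][110:260,245:395]
cv2.imwrite('pics/c6.png',cv2.resize(np.hstack([A,B]),None,fx=2.66,fy=2.66,interpolation=cv2.INTER_CUBIC))
```

```text
t 15.5 tip instr mm [-22.3  -7.4  98.7] F [ 1.8 -2.   5. ] open 0.0003
turn [-0.01 -0.02 -0.  ]
[-32, -3, 92] [ 0.17 -0.11  0.24]
[-35, 0, 83] [ 0.39 -0.18  0.32]
[-35, 0, 81.5] [ 0.43 -0.18  0.32]
```

View pics/c6.png

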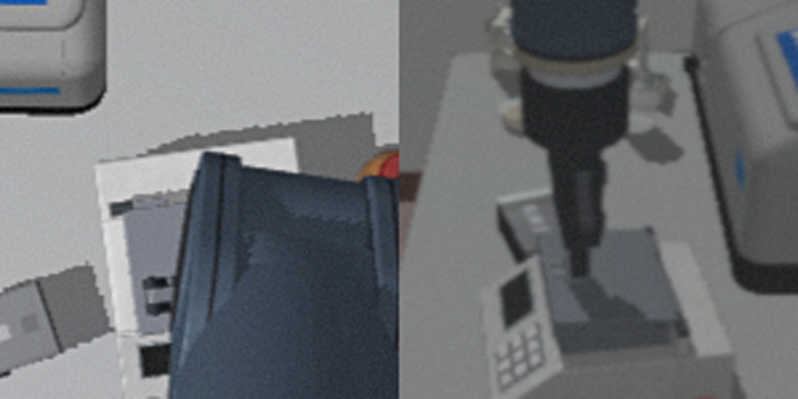

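The cover is nearly shut, with the fingertip on it near the ribs (580,270). Now I'll slide to the ribs and press to the stop.

servo_tool:
  steps:
    - [0.06,-0.05,0.1,0,0,0,0]
    - [0.12,-0.1,0.2,0,0,0,0]
    - [0.17,-0.15,0.28,0,0,0,0]
    - [0.23,-0.18,0.32,0,0,0,0]
    - [0.29,-0.18,0.32,0,0,0,0]
    - [0.35,-0.18,0.32,0,0,0,0]
    - [0.39,-0.18,0.32,0,0,0,0]
    - [0.42,-0.18,0.32,0,0,0,0]
    - [0.43,-0.18,0.32,0,0,0,0]
    - [0.43,-0.18,0.32,0,0,0,0]

```text
clock: 16.85
ee_pos: [0.5176, -0.1224, 0.0917]
tool_rot: [[0.002, 0.119, -0.993], [0.001, -0.993, -0.119], [-1.0, -0.0, -0.002]]
force: [-11.1, 2.4, 44.2]
opening: -0.0
```

```bash
python3 -c "
from h import *
units([-35,0,83],[-35,0,80])"
```

```text
t 16.85 tip instr mm [-36.2   0.6  83.7] F [-10.7   3.7  44.2] open -0.0
turn [-0.01 -0.01  0.  ]
[-35, 0, 83] [ 0.02  0.01 -0.03]
[-35, 0, 80] [ 0.09  0.01 -0.03]
```

It is on the stop at 44 N. I'll release straight up and back away.

servo_tool:
  steps:
    - [-0.1,0,0,0,0,0,0]
    - [-0.2,0,0,0,0,0,0]
    - [-0.35,0,0,0,0,0,0]
    - [-0.7,0,0,0,0,0,0]
    - [-1.4,0,0.6,0,0,0,0]
    - [-2.2,0,1.4,0,0,0,0]
    - [-3.0,0.5,2.0,0,0,0,0]
    - [-3.0,0.5,2.0,0,0,0,0]
    - [-3.0,0.5,2.0,0,0,0,0]
    - [-3.0,0.5,2.0,0,0,0,0]

```text
clock: 18.1
ee_pos: [0.4405, -0.1511, 0.2108]
tool_rot: [[0.001, 0.12, -0.993], [0.001, -0.993, -0.12], [-1.0, -0.001, -0.001]]
force: [-0.2, -0.3, -0.3]
opening: 0.0003
```

servo_tool:
  steps:
    - [0,0,0,0,0,0,0]
    - [0,0,0,0,0,0,0]
    - [0,0,0,0,0,0,0]
    - [0,0,0,0,0,0,0]
    - [0,0,0,0,0,0,0]
    - [0,0,0,0,0,0,0]
    - [0,0,0,0,0,0,0]
    - [0,0,0,0,0,0,0]
    - [0,0,0,0,0,0,0]
    - [0,0,0,0,0,0,0]

```text
clock: 19.35
ee_pos: [0.4405, -0.1511, 0.2109]
tool_rot: [[0.001, 0.12, -0.993], [0.001, -0.993, -0.12], [-1.0, -0.001, -0.001]]
force: [0.4, 0.2, 0.3]
opening: 0.0
```

Run:
```python
from h import *
units()
b=snap('side','side7.png'); a=snap('top','top7.png')
A=a['color'][120:270,270:450]; B=b['color'][150:300,245:425]
cv2.imwrite('pics/c7.png',cv2.resize(np.hstack([A,B]),None,fx=2.2,fy=2.2,interpolation=cv2.INTER_CUBIC))
d=cv2.absdiff(b['color'],cv2.imread('pics/side1.png')).max(2)[175:310,270:380]; print('side diff vs start',(d>40).sum(),np.argwhere(d>40)[:5]+[175,270])
```

```text
t 19.35 tip instr mm [-116.2  -18.6  202.9] F [0.4 0.1 0.3] open 0.0
turn [ 0.   -0.01  0.01]
side diff vs start 0 []
```

View pics/c7.png

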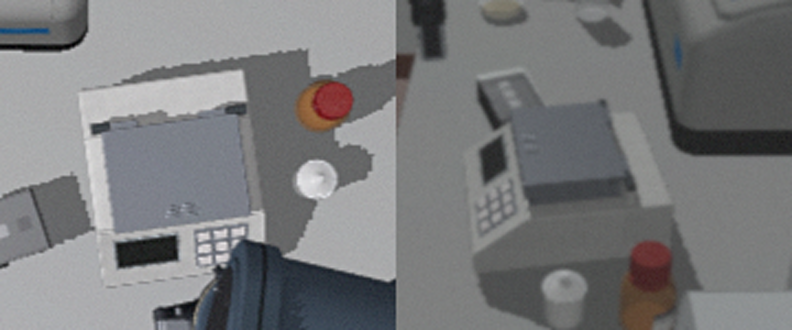

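The cover is shut, with its front edge and ribs at (180,210) in the top half. The red-cap bottle (325,103) and jar (317,178) have not moved, and the side view matches the start image exactly. Handing in.

```bash
python3 -c "
from cell import manip
print(manip.close_job())"
```

```text
the job is handed in; nothing more can be done
None
```

The job is done and handed in at about 19.5 s of the 50 s allowed; no verdict was reported.

- **Opening:** I pressed the ribs to the stop (tip at z 83.4 mm, 65 N) and let go. The cover sprang open to about 2.0 rad.
- **Cuvette:** The proud one was at y +22 mm. I pushed it straight down to its hard stop (tip at z 68.9 mm, 23 N). The picture afterwards showed both tops at home height.
- **Closing:** I swung the cover forward from behind, pressed it to the stop (z 83.7 mm, 44 N) and released it.

**Last checks:** More than 1 s after release the cover was still shut. In the region around the instrument, jar and bottle, the side image showed no difference from the start image. The force on the tool was near zero and the arm was clear. No check failed. The one disagreement was 2–3 mm in x between the two cameras' pose fits, which did not affect the work.

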